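# Dry-fit a wooden lamp stem on the assembly pin

## Task

Dry-fit the lamp stem on the green jig's upright pin. First draw the lowest dark wooden foot bar out of the chute, leaving the bars above it in the chute, and thread it on the pin so that it lies flat on the green plate; then add, in this order, the pale wooden collar, the brass spacer and, on top, the red finial, each fully down on the one below. Leave the amber oil jar with the blue cap standing where it is.

Things in the scene. Friction and masses are not known exactly. Their poses are not given: they have to be found in the camera images.
- jig: Green square plate 80 x 80 mm, 8 mm thick, fixed to the bench at any yaw. Origin: centre of its underside, on the bench. A steel pin, 10 mm in diameter, stands at the centre; it ends 70 mm above the bench, its top 8 mm tapering to a 3 mm tip.
- chute: Fixed aluminium chute, yellow front wall. Origin: on the bench under the mouth's middle (outer face of that wall); x points into the chute, z up. Deck 54 mm wide, 8 mm thick, x -136 (open outfeed, no walls) to 119 mm. Magazine x 0 to 122, walls to 58 mm above the bench, holds 3 stacked bars (top at 62 mm). A 23 mm gap under the front wall lets only the lowest bar slide out to -x.
- foot_center (a point): Centre (half-way up) of the lowest bar in the chute, the foot: dark wood, 110 mm long (its x axis, along the chute), 40 mm wide, 18 mm thick, with an upright 22 mm through hole at its centre. It lies on the deck, 38 to 44 mm sticking out of the mouth; it slides with under 2 N and is clear of the mouth once drawn about 80 mm.
- blank_top_center (a point): Centre of the uppermost bar in the chute, same size and wood as the foot. It is to stay in the chute; it drops 18 mm when the foot is drawn. One more like it lies between the two.
- collar_center (a point): Centre of the pale wooden collar lying flat on the bench: ring of 56 mm outer diameter, 22 mm through hole, 20 mm high.
- spacer_center (a point): Centre of the brass spacer lying flat on the bench: ring of 44 mm outer diameter, 22 mm through hole, 14 mm high.
- finial_center (a point): Centre of the red finial standing on the bench: round cap 36 mm in diameter, 24 mm high, closed at the top, with a 22 mm bore, 14 mm deep, in its underside.
- oil_jar_center (a point): Centre of the amber glass oil jar with a blue cap, 48 mm in diameter, 62 mm high, standing upright on the bench. Not to be moved.
Not all that is in view belongs to the job. Of the things like the part that bears oil_jar_center, leave any that is turquoise; of the rest the smaller one is meant. Of the things that look like the part that bears finial_center, take the one that is farthest to the robot's right at the start.

How it is judged:
On the way, in this order (a step that is already met when the one before it is completed fails the run):
1. the dark foot bar lies flat on the jig plate, threaded on the pin (horizontal distance between foot_center and jig below 0.01 m and z of foot_center in the frame of jig between 0.012 and 0.022 m and angle between foot_center's own z axis and vertical below 0.12 rad), for 0.2 s.
2. the pale collar is down on the foot (horizontal distance between collar_center and jig below 0.01 m and z of collar_center in the frame of jig between 0.031 and 0.041 m and angle between collar_center's own z axis and vertical below 0.12 rad), for 0.2 s.
3. the brass spacer is down on the collar (horizontal distance between spacer_center and jig below 0.01 m and z of spacer_center in the frame of jig between 0.048 and 0.058 m and angle between spacer_center's own z axis and vertical below 0.12 rad), for 0.2 s.
4. the red finial is down on the spacer (horizontal distance between finial_center and jig below 0.01 m and z of finial_center in the frame of jig between 0.067 and 0.077 m and angle between finial_center's own z axis and vertical below 0.12 rad), for 0.2 s.
At the end, for the whole second after the job is handed in: Foot, collar, spacer, finial on the pin in that order: each within 10 mm of its axis, centres 17, 36, 53, 72 mm (+-5) above the bench, within 0.12 rad of level, released, at rest; the other two bars in the chute; oil jar upright within 25 mm of its start (all of step 1 and all of step 2 and all of step 3 and all of step 4 and linear speed of each of foot, collar, spacer, finial below 0.02 m/s and horizontal distance between blank_top_center and chute below 0.08 m and z of blank_top_center in the frame of chute above 0.028 m and distance of oil_jar_center from where it was at the start of the episode below 0.025 m and angle between oil_jar_center's own z axis and vertical below 0.2 rad); the robot touches nothing.
It fails at once if a bar above the foot is drawn or lifted out of the chute (z of blank_top_center in the frame of chute above 0.075 m or z of blank_top_center in the frame of chute below 0.026 m or horizontal distance between blank_top_center and chute above 0.085 m or x of blank_top_center in the frame of chute below 0.04 m).
It fails at once if the oil jar is pushed more than 25 mm or tipped (distance of oil_jar_center from where it was at the start of the episode above 0.025 m or angle between oil_jar_center's own z axis and vertical above 0.4 rad).
It also fails if it takes over 125 s, if anything falls off the work surface, if the arm or the gripper's body presses on something with over 40 N, if the wrist force passes 120 N, or if a joint passes its speed limit or range.

## Robot

A 6-joint arm with a two-finger parallel gripper is mounted at the origin on the work surface. World frame = base frame: x ahead of the robot, y to its left, z up, the work surface at z = 0. Lengths are in m, angles in rad, forces in N, time in s.
With the tool pointing down it reaches from about 0.325 to 0.75 m from the base axis. Payload 7.6 kg.
Tool frame: the origin (TCP) lies between the finger pads; the fingertips stand 19 mm ahead of it and the grasp point (between the pads) is the TCP; z points along the fingers, y is the line along which they close (so a half turn about z gives the same grasp; the last joint's range is limited). The gripper opens to 85 mm and grips with 20 to 120 N. Pads are 22 mm wide; open, the fingers measure 114 mm over their backs; the gripper's body (76 mm by 85 mm) begins 54 mm behind the grasp point. The pads swing forward as they close: fully open they stand 13 mm farther back than shut.
Start: joints at [1.1, 0.052, 1.401, -0, 1.689, -0.07], TCP at [0.205, 0.483, 0.25] pointing down, gripper open.
Joint ranges: [-2.9, 2.9], [-0.91, 2.17], [0.12, 2.37], [-1.06, 4.2], [0.26, 2.73], [-2.93, 2.93]. Speed limits (rad/s): [2.57, 2.57, 3.01, 3.14, 3.14, 3.14].

## Interface

Orientations are given as a unit quaternion [w, x, y, z].
In Python, from bench import env gives the robot as it stands.
- The arm moves only by the tool servo_tool, never from a script. Its argument "targets" is one flat list of numbers, 7 for each row, row after row: the shift along the tool's x, y, z in units of 500 mm (1.0 is 500 mm), then the turn, a rotation vector about the tool's x, y, z in units of pi/4 rad (1.0 is pi/4 rad), then the closure, from -1 (fully open) to 1 (shut). In form: [x, y, z, wx, wy, wz, jaw, x, y, z, wx, wy, wz, jaw, ...]. A call has 1 to 10 rows; each row is the pose to reach, as a shift and turn from the pose commanded when the call began, along the tool's axes at that moment; what a row does not reach only later rows make up. A row lasts 1/12 s, in which the tool goes at most 41.7 mm and 7.16 degrees, less where a joint would pass 70% of its speed; a pose out of reach is approached as far as the arm can. A call with a number of a shift or a turn outside -1 to 1 is refused whole. A call with a gripper value outside its range is refused whole. The fingers move at their own pace and stop on an object; "grip_force" is the grip in N (left out, the last holds). Time passes only in rows, so rows that repeat a pose let the fingers close. It gives the time, the measured TCP pose, the force, the opening and the grip force at its end, in the units of the state.
- env.get_state(): the state, without advancing time (a new reading comes with each control period).
- env.read_camera(name): name is "scene" or "side" or "wrist"; returns the picture (384x512x3 uint8, blue, green, red); there is no depth.
- env.calibration(name): a dict with "intrinsics" (3x3 intrinsics, pixels), "T" (4x4, takes a point from camera to world coordinates). Camera axes: x right, y up, looking along -z (the intrinsics and any distortion apply to the point x, -y, -z); pixel columns grow to the right and rows downward; lengths in m; the calibration is good to about 2 mm. A picture is of the moment at which its call begins: read the wrist's pose just before it. calibration takes no time and is no camera call; for the wrist camera it gives the pose at the moment of the call.
- env.finish_job(): hands the job in; it is judged then, once.
The state is a dict: "clock": time; "qpos": joint angles; "dq": joint speeds; "joint_efforts": joint torques, N m; "tool_pos": TCP position; "orientation": TCP orientation; "force": force on the tool from outside, world axes, zero at the start; "moment": the same for the moment, N m; "grip_width": opening from 0.0 (shut) to 1.0 (fully open); "gripper_force": force on a finger pad.
Only numpy, scipy, OpenCV 4.12 (cv2) and the standard library are available. Lean on these libraries where they do the work, as an engineer would, in place of code of your own. Each camera call takes 0.05 s, during which the arm holds its last target. There are 200 camera calls.

## Working session

There is one attempt and no reset: what is moved stays moved. The work goes in short steps, Python scripts to look and compute and a tool call to move; the robot and the scene stay as the last step left them, time stands still between calls to the robot, and variables do not carry over. Pictures are saved under pics/ and viewed, at most 14 in all, crops included, and the job is handed in when it is done.

Besides the shell and the picture viewer there is one more tool, called by a JSON object that holds its "fn" and its "kwargs", one argument or row to a line. servo_tool: Moves the arm, as the interface text tells. Its arguments: {"type":"object","properties":{"targets":{"type":"array"},"grip_force":{"type":"number"}},"required":["targets"]}

```bash
mkdir -p pics; ls; cat > h.py <<'E'
import numpy as np,cv2
from bench import env
def snap(name,fn=None):
    cal=env.calibration(name); im=env.read_camera(name)
    if fn: cv2.imwrite('pics/'+fn+'.png',im); np.savez('pics/'+fn+'.npz',K=cal['intrinsics'],T=cal['T'],im=im)
    return im,np.array(cal['intrinsics']),np.array(cal['T'])
def ray(K,T,u,v):
    d=np.linalg.inv(K)@np.array([u,v,1.]); d=np.array([d[0],-d[1],-d[2]])
    return T[:3,3],T[:3,:3]@d
def onplane(K,T,u,v,z):
    o,d=ray(K,T,u,v); return o+d*(z-o[2])/d[2]
def tri(r1,r2):
    (o1,d1),(o2,d2)=r1,r2
    s=np.linalg.lstsq(np.c_[d1,-d2],o2-o1,rcond=None)[0]
    a,b=o1+s[0]*d1,o2+s[1]*d2
    return (a+b)/2,np.linalg.norm(a-b)
def proj(K,T,p):
    c=np.linalg.inv(T)@np.r_[p,1]; q=K@np.array([c[0],-c[1],-c[2]]); return q[:2]/q[2]
E
python3 - <<'E'
from h import *
print(env.get_state())
for n in ['scene','side','wrist']:
    im,K,T=snap(n,n+'0'); print(n,K.tolist(),T.round(4).tolist(),{k:v for k,v in env.calibration(n).items() if k not in('intrinsics','T')})
E
```

```text
pics
{'clock': 0.0, 'qpos': array([ 1.09970305e+00,  5.28487001e-02,  1.40172566e+00, -5.23276790e-06,
        1.68860694e+00, -7.03187251e-02]), 'dq': array([-4.32535963e-04,  7.43958437e-04, -1.14856882e-03,  1.61663538e-04,
       -1.72103042e-05, -6.25186749e-04]), 'joint_efforts': array([ 3.37549329e-05, -3.81668043e+01, -3.60186946e+01, -9.22667937e-05,
        6.16624748e-03, -1.32622694e-05]), 'tool_pos': array([0.20468444, 0.48315997, 0.24946569]), 'orientation': array([-2.09908298e-04,  1.99049108e-01,  9.79989195e-01, -7.66093447e-04]), 'force': array([-0.13299102,  0.31063487,  0.53494745]), 'moment': array([0.00173534, 0.0483931 , 0.01717289]), 'gripper_force': 0.0, 'grip_width': 1.003060026727718}
scene [[350.35320729844943, 0.0, 248.18410761529972], [0.0, 350.35320729844943, 190.31669934471824], [0.0, 0.0, 1.0]] [[-0.4657, -0.6473, 0.6034, 1.1592], [0.8849, -0.3334, 0.3253, 0.2819], [-0.0095, 0.6854, 0.7281, 0.7766], [0.0, 0.0, 0.0, 1.0]] {}
side [[489.1433249157381, 0.0, 251.81904686259801], [0.0, 489.1433249157381, 188.89581198808813], [0.0, 0.0, 1.0]] [[0.7654, 0.4335, -0.4756, -0.1775], [-0.6435, 0.5185, -0.5631, -0.9401], [0.0025, 0.7371, 0.6758, 1.1278], [0.0, 0.0, 0.0, 1.0]] {}
wrist [[298.58106766010803, 0.0, 255.5490327138491], [0.0, 298.58106766010803, 190.4872697633764], [0.0, 0.0, 1.0]] [[0.3893, -0.8814, -0.2677, 0.1369], [0.9211, 0.3724, 0.1133, 0.5127], [-0.0002, -0.2907, 0.9568, 0.3731], [0.0, 0.0, 0.0, 1.0]] {}
```

View pics/scene0.png

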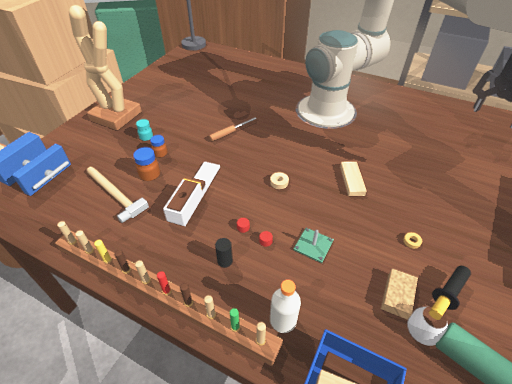

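View pics/side0.png

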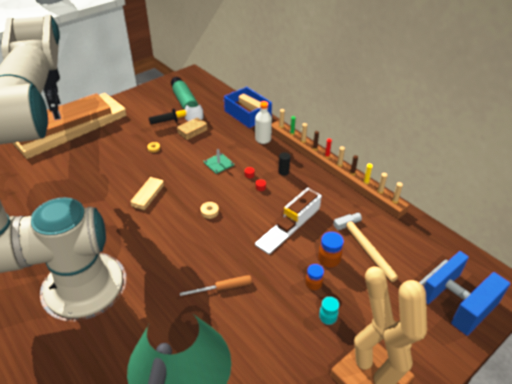

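Scene: jig (314,244), chute mouth about (190,190), collar (279,181), spacer (412,241), and red caps at (243,225) and (266,238). Jars are at (147,163) big amber, (158,146) small amber and (144,128) turquoise. In the side view the red caps are at (249,172) and (261,184). Next I'll crop close.

```bash
python3 - <<'E'
from h import *
a=np.load('pics/scene0.npz')['im']; b=np.load('pics/side0.npz')['im']
A=cv2.resize(a[150:270,150:350],None,fx=4,fy=4,interpolation=cv2.INTER_CUBIC)
B=cv2.resize(b[140:260,180:340],None,fx=5,fy=5,interpolation=cv2.INTER_CUBIC)
cv2.imwrite('pics/ca.png',A);cv2.imwrite('pics/cb.png',B)
def blobs(n,name,lo,hi):
    im=np.load(f'pics/{n}0.npz'); hsv=cv2.cvtColor(im['im'],cv2.COLOR_BGR2HSV)
    m=cv2.inRange(hsv,lo,hi); k,l,s,c=cv2.connectedComponentsWithStats(m)
    for i in range(1,k):
        if s[i,4]>25: print(n,name,c[i].round(1),s[i], onplane(im['K'],im['T'],*c[i],0.012).round(3))
for n in['scene','side']:
    blobs(n,'red',(0,190,110),(4,255,255)); blobs(n,'red2',(175,190,110),(180,255,255))
    blobs(n,'green',(60,60,60),(85,200,255)); blobs(n,'yellow',(18,110,120),(32,255,255)); blobs(n,'pale',(13,50,170),(30,140,255))
E
```

```text
scene green [131.8  33.4] [  95    0   70   82 3676] [-0.192 -1.124  0.012]
scene green [313.1 245.1] [294 228  39  34 707] [0.622 0.182 0.012]
scene green [234.3 318.4] [230 308   9  22 153] [0.887 0.095 0.012]
scene green [475.1 356. ] [ 436  323   76   61 2379] [0.727 0.575 0.012]
scene yellow [409.8 243. ] [404 233  17  15  47] [0.5   0.403 0.012]
scene yellow [413.6 238.3] [408 236  11   7  26] [0.48  0.41  0.012]
scene yellow [102.7 251.3] [ 94 239  18  24 185] [ 0.89  -0.293  0.012]
scene yellow [287.8 285.7] [282 280  13  12 119] [0.759 0.17  0.012]
scene yellow [439.4 307.3] [429 296  21  24 302] [0.649 0.496 0.012]
scene pale [65.9 53.4] [   0    0  125  121 8138] [ 0.128 -1.257  0.012]
scene pale [442.6   6. ] [431   2  26   9  96] [-1.307  0.262  0.012]
scene pale [417.6  65.7] [405  52  25  32 400] [-0.497  0.257  0.012]
scene pale [483.   67.6] [475  63  18  10 106] [-0.607  0.515  0.012]
scene pale [454.9  90.2] [430  83  47  16 266] [-0.352  0.426  0.012]
scene pale [496.3 100.9] [484  96  28  11 163] [-0.341  0.577  0.012]
scene pale [ 21.5 129.7] [ 15 127  13   6  2
[... 2976 characters left out ...]
0.428 0.012]
side pale [304.2 128.7] [301 122   7  19  62] [0.988 0.124 0.012]
side pale [ 42.5 141.6] [ 15 131  52  22 402] [0.172 0.697 0.012]
side pale [341.6 151.7] [339 145   7  19  66] [ 0.992 -0.068  0.012]
side pale [383.2 178.4] [379 172   9  19  72] [ 0.991 -0.261  0.012]
side pale [146.4 192. ] [131 177  32  31 489] [0.327 0.204 0.012]
side pale [398.5 187.9] [395 181   9  20  80] [ 0.992 -0.325  0.012]
side pale [209.2 208.9] [201 202  18  16 210] [0.441 0.005 0.012]
side pale [374.2 297.8] [ 346  221   56  147 2087] [ 0.581 -0.559  0.012]
side pale [414.1 308. ] [ 399  280   28   60 1188] [ 0.637 -0.649  0.012]
side pale [404.4 357.8] [397 344  15  29 299] [ 0.5   -0.72   0.012]
```

View pics/ca.png

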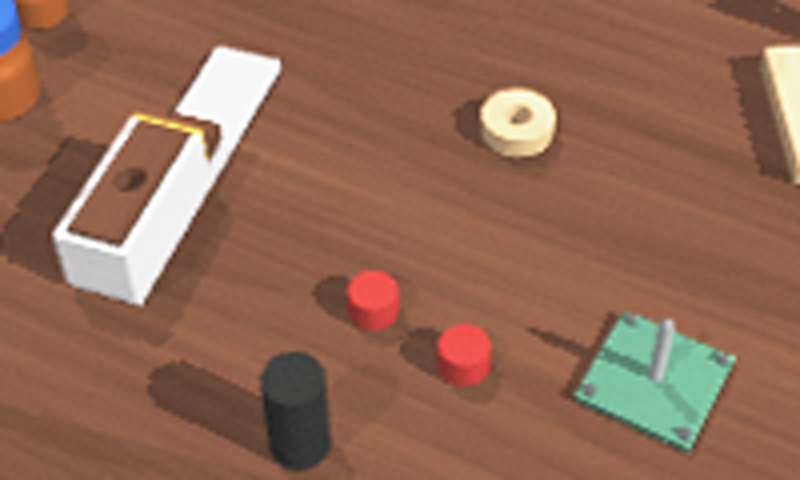

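View pics/cb.png

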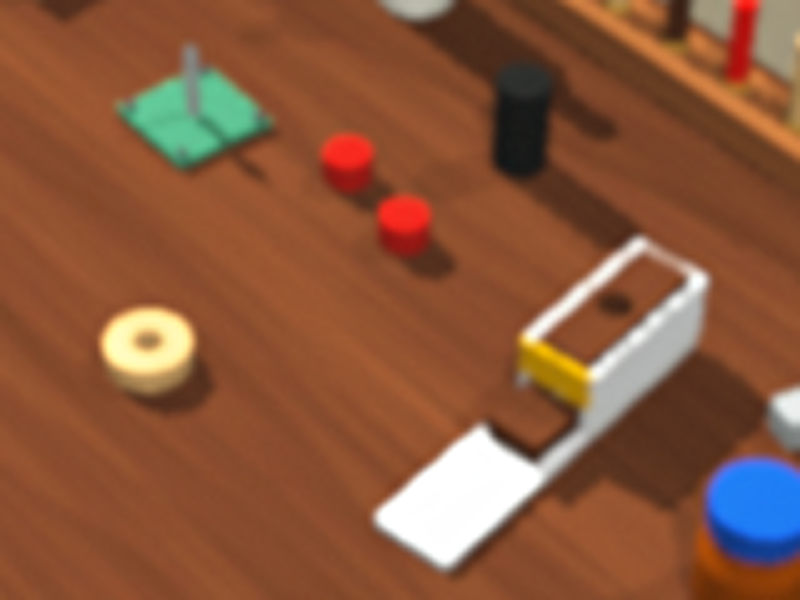

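Choice: the red cap to take is scene (243,225) / side (261,184), the more −y of the two. The other cap is (266,238) / (249,172). The jars and the black cylinder at (224,252) stay clear. The foot sticks out under the yellow wall at side crop (535,415).

```bash
python3 - <<'E'
from h import *
a=np.load('pics/scene0.npz'); b=np.load('pics/side0.npz')
P={}
def t(n,s,d,crop=True):
    if crop: s=((s[0]+.5)/4+149.5,(s[1]+.5)/4+149.5); d=((d[0]+.5)/5+179.5,(d[1]+.5)/5+139.5)
    p,e=tri(ray(a['K'],a['T'],*s),ray(b['K'],b['T'],*d)); P[n]=p; print(n,p.round(4),round(e,4))
t('out-',(218,47),(447,570)); t('out+',(281,62),(375,518))
t('back-',(57,237),(705,277)); t('back+',(131,248),(642,238))
t('mouth-top-',(137,113),(592,377));t('mouth-top+',(209,133),(522,335))
t('collar',(520,114),(148,341)); t('finial',(372,288),(404,212)); t('finial2',(463,341),(348,153))
t('pintip',(668,322),(189,47)); t('pinbase',(657,380),(194,113))
t('spacer',(412.5,240.3),(153.3,146.3),False)
for n in ('out','back'): print((P[n+'-']+P[n+'+'])/2)
o=(P['out-']+P['out+'])/2;k=(P['back-']+P['back+'])/2;d=k-o;print('yaw',np.degrees(np.arctan2(d[1],d[0])),np.linalg.norm(d[:2]))
print('bigjar',onplane(b['K'],b['T'],331,240,.06),onplane(b['K'],b['T'],315,271,.06))
# jig corners
for q in[(632,312),(737,355),(690,450),(574,396)]: print(onplane(a['K'],a['T'],q[0]/4+149.6,q[1]/4+149.6,.008).round(3))
E
```

```text
out- [ 0.4695 -0.2537  0.0036] 0.0008
out+ [ 0.4625 -0.1967  0.0052] 0.0004
back- [ 0.7271 -0.2104  0.056 ] 0.0001
back+ [ 0.7167 -0.1596  0.0605] 0.0055
mouth-top- [ 0.6067 -0.2297  0.0587] 0.0018
mouth-top+ [ 0.5993 -0.1734  0.0571] 0.0038
collar [0.4405 0.0044 0.0174] 0.0006
finial [ 0.6449 -0.0129  0.0234] 0.0019
finial2 [0.656  0.0606 0.0221] 0.0006
pintip [0.6116 0.1816 0.0651] 0.0018
pinbase [0.6131 0.1827 0.0037] 0.0011
spacer [0.481  0.4102 0.006 ] 0.0026
[ 0.4660361  -0.22519309  0.0043903 ]
[ 0.72192521 -0.18497777  0.05824839]
yaw 8.931502411642851 0.25902994086646175
bigjar [ 0.60910284 -0.36574664  0.06      ] [ 0.49289074 -0.41515603  0.06      ]
[0.572 0.148 0.008]
[0.573 0.223 0.008]
[0.657 0.22  0.008]
[0.653 0.139 0.008]
```

```bash
cat >> h.py <<'E'
from scipy.spatial.transform import Rotation as Ro
def go(x,y,z,yaw):
    """yaw: world angle (deg) of closing axis; prints shift/turn units from measured pose"""
    s=env.get_state(); q=s['orientation']; R=Ro.from_quat([q[1],q[2],q[3],q[0]])
    a=np.radians(yaw); yv=np.array([np.cos(a),np.sin(a),0]); zv=np.array([0,0,-1.]); xv=np.cross(yv,zv)
    t=R.inv().apply(np.array([x,y,z])-s['tool_pos'])/0.5
    r=(R.inv()*Ro.from_matrix(np.c_[xv,yv,zv])).as_rotvec()/(np.pi/4)
    print('go',t.round(4).tolist(),r.round(3).tolist(),'|',s['tool_pos'].round(4),round(s['clock'],2),round(s['grip_width'],3),s['force'].round(1))
E
python3 -c "
from h import *
go(.39,.14,.25,99);go(.575,-.207,.16,99)"
```

```text
go [-0.609, -0.4875, -0.0001] [-0.001, -0.001, -0.71] | [0.2047 0.4832 0.2497] 0.15 0.998 [0.3 0.9 0.6]
go [-1.2205, -0.982, 0.1804] [-0.001, -0.001, -0.71] | [0.2047 0.4832 0.2497] 0.15 0.998 [0.3 0.9 0.6]
```

{"fn": "servo_tool", "kwargs": {
  "targets": [-0.61,-0.4875,0,0,0,-0.71,-1,-0.61,-0.4875,0,0,0,-0.71,-1,-0.61,-0.4875,0,0,0,-0.71,-1,-0.61,-0.4875,0,0,0,-0.71,-1,-0.61,-0.4875,0,0,0,-0.71,-1,-0.61,-0.4875,0,0,0,-0.71,-1,-0.61,-0.4875,0,0,0,-0.71,-1,-0.61,-0.4875,0,0,0,-0.71,-1,-0.61,-0.4875,0,0,0,-0.71,-1,-0.61,-0.4875,0,0,0,-0.71,-1]
}}

```text
clock: 0.98
tool_pos: [0.3911, 0.1375, 0.2502]
orientation: [0.0, -0.078, 0.997, -0.0]
force: [0.6, 1.0, -0.2]
grip_width: 1.004
gripper_force: 0.0
```

{"fn": "servo_tool", "kwargs": {
  "targets": [-0.257,-0.744,0.18,0,0,0,-1,-0.257,-0.744,0.18,0,0,0,-1,-0.257,-0.744,0.18,0,0,0,-1,-0.257,-0.744,0.18,0,0,0,-1,-0.257,-0.744,0.18,0,0,0,-1,-0.257,-0.744,0.18,0,0,0,-1,-0.257,-0.744,0.18,0,0,0,-1,-0.257,-0.744,0.18,0,0,0,-1,-0.257,-0.744,0.18,0,0,0,-1,-0.257,-0.744,0.18,0,0,0,-1]
}}

```text
clock: 1.82
tool_pos: [0.5759, -0.2104, 0.1584]
orientation: [-0.001, -0.077, 0.997, 0.0]
force: [-0.1, 0.5, 0.5]
grip_width: 0.999
gripper_force: 0.0
```

```bash
python3 -c "
from h import *
go(.575,-.207,.16,99)
snap('wrist','w1')"
```

```text
go [0.0006, 0.007, -0.0032] [0.001, -0.002, -0.003] | [ 0.5759 -0.2104  0.1584] 1.82 0.999 [-0.1  0.5  0.5]
```

View pics/w1.png

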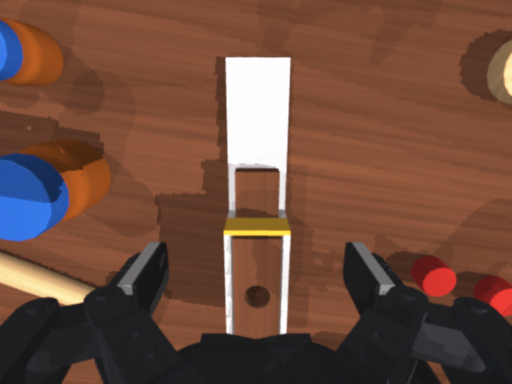

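The wrist picture shows the foot's end at row 169 (columns 236–280), the yellow wall's outer top edge around row 218, and deck corners at (226,57) and (290,57).

```bash
python3 - <<'E'
from h import *
d=np.load('pics/w1.npz');K,T,im=d['K'],d['T'],d['im']
g=cv2.cvtColor(im,cv2.COLOR_BGR2GRAY).astype(float)
print(g[45:70,258].astype(int));print(g[160:245,258].astype(int));print(g[190,220:296].astype(int));print(g[120,215:300].astype(int));print(g[280,215:300].astype(int))
f=lambda u,v,z:onplane(K,T,u,v,z).round(4)
print('foot end',f(236,169.5,.026),f(280,169.5,.026));print('deck',f(226,57,.008),f(290,57,.008))
print('wall',f(224,218,.058),f(290,218,.058))
E
```

```text
[ 87  87  89  91  92  89  86  86  86  86  83  94 195 253 254 254 254 254
 254 254 254 254 254 254 254]
[251 251 248 227 200 193 186 150  86  47  44  55  79  92  95  95  96  95
  94  95  95  95  95  95  95  95  95  95  94  93  89  88  88  88  88  87
  88  88  88  89  87  88  87  88  88  88  87  87  87  83  67  60  58  59
  59  58  60  72  99 107 108 108 108 108 107 108 107 108 108 118 168 214
 221 220 211 138  59  41  48  68  79  80  81  81  81]
[ 67  67  67  66  66  66  66  69 121 199 220 220 220 219 194 137 107 102
 101  98  97  97  96  95  95  94  93  89  90  90  90  91  91  91  91  90
  91  90  89  89  90  90  88  88  87  86  87  88  91  91  91  90  89  89
  88  87  86  87 112 177 228 237 236 235 223 157  95  77  76  75  78  85
  88  88  89  89]
[ 92  76  67  67  67  66  66  65  66  66  67 114 212 251 253 253 254 254
 254 254 254 254 253 254 254 254 254 254 254 254 254 254 254 254 254 253
 254 254 254 254 254 254 254 254 254 254 254 254 254 254 254 254 254 254
 254 254 254 254 254 254 254 254 254 254 254 254 254 254 254 254 254 253
 240 152  78  70  76  83  86  87  86  87  88  87  87]
[ 65  64  64  65  64  65  64  64  67 112 211 252 254 252 237 210 157 116
 105 103 102 101 101  98  97  98  97  96  96  95  95  95  93  95  95  94
  95  95  96  97  94  92  85  82  83  84  84  81  81  80  79  80  82  83
  84  83  82  81  80  79  79  79  78  78  81  93 135 209 241 246 246 246
 236 167  94  75  74  73  74  74  72  72  74  75  78]
foot end [ 0.5634 -0.2289  0.026 ] [ 0.5574 -0.1908  0.026 ]
deck [ 0.4726 -0.2511  0.008 ] [ 0.4642 -0.1977  0.008 ]
wall [ 0.597  -0.2321  0.058 ] [ 0.5887 -0.1795  0.058 ]
```

```bash
python3 - <<'E'
from h import *
d=np.load('pics/w1.npz');K,T=d['K'],d['T']
f=lambda u,v,z:onplane(K,T,u,v,z)
e=f(257,171,.026);w=f(257,230,.058);w2=f(257,217.5,.031);dk=f(258,56.5,.008)
print(e,w,w2,dk,np.degrees(np.arctan2(*(w-dk)[1::-1])))
u=np.array([np.cos(np.radians(9)),np.sin(np.radians(9)),0]);print('protrusion',(w-e)@u,(w2-e)@u,'mouth-out',(w-dk)@u)
c=e+.020*u;print(c); go(c[0],c[1],.030,99);go(c[0],c[1],.060,99)
E
```

```text
[ 0.56183799 -0.21054028  0.026     ] [ 0.60325599 -0.20414211  0.058     ] [ 0.60318322 -0.20400583  0.031     ] [ 0.46802636 -0.2244757   0.008     ] 8.55112787256513
protrusion 0.041908970848584706 0.04185841671028155 mouth-out 0.13674560120853668
[ 0.58159176 -0.20741159  0.026     ]
go [-0.0135, 0.0101, 0.2524] [0.0, -0.005, -0.006] | [ 0.5761 -0.2134  0.1562] 1.87 1.001 [-1.4 -1.5 -1.2]
go [-0.0133, 0.0101, 0.1924] [0.0, -0.005, -0.006] | [ 0.5761 -0.2134  0.1562] 1.87 1.001 [-1.4 -1.5 -1.2]
```

{"fn": "servo_tool", "kwargs": {
  "targets": [0,0,0,0,0,0,-1,0,0,0,0,0,0,-1,0,0,0,0,0,0,-1]
}}

```text
clock: 2.12
tool_pos: [0.5755, -0.2065, 0.1606]
orientation: [0.0, -0.079, 0.997, 0.0]
force: [0.5, 0.7, 0.1]
grip_width: 1.001
gripper_force: 0.0
```

```bash
python3 -c "
from h import *
go(.5816,-.2074,.06,99)"
```

```text
go [-0.0118, -0.0037, 0.2013] [0.0, 0.0, 0.001] | [ 0.5755 -0.2065  0.1606] 2.12 1.001 [0.5 0.7 0.1]
```

```bash
python3 - <<'E'
from h import *
im,K,T=snap('wrist','w2')
g=cv2.cvtColor(im,cv2.COLOR_BGR2GRAY).astype(int)
print(g[160:180,257]);print(g[190,222:292]);print(g[210:240,257])
dx=None
l=[i for i in range(225,260) if g[190,i]>150 and g[190,i+1]<=150][-1]+.5; r=[i for i in range(260,295) if g[190,i]<=150 and g[190,i+1]>150][0]+.5
e=[i for i in range(165,190) if g[i,257]>60 and g[i-1,257]<=60][0]
m=(l+r)/2;p=onplane(K,T,m,190,.026);q=onplane(K,T,m,e,.026);print(l,r,e,p,q)
E
```

```text
[252 252 249 223 200 191 155  89  46  44  58  86  93  92  94  93  93  94
  93  94]
[ 65  70 119 193 219 221 219 218 190 135 106 101  99  92  91  90  90  88
  88  88  87  87  89  90  90  89  89  90  90  90  88  88  88  87  88  86
  87  87  85  87  88  89  91  90  89  87  88  88  87  85  85  87 142 222
 237 237 236 234 221 144  85  77  77  78  82  88  89  89  89  89]
[ 61  59  58  59  59  67  86 103 108 108 108 108 108 107 108 108 109 111
 142 199 219 221 216 180  98  47  48  64  80  85]
230.5 274.5 171 [ 0.58026459 -0.20782374  0.026     ] [ 0.56288587 -0.21054973  0.026     ]
```

{"fn": "servo_tool", "kwargs": {
  "targets": [-0.0135,-0.004,0.08,0,0,0,-1,-0.0135,-0.004,0.16,0,0,0,-1,-0.0135,-0.004,0.2,0,0,0,-1,-0.0135,-0.004,0.24,0,0,0,-1,-0.0135,-0.004,0.262,0,0,0,-1,-0.0135,-0.004,0.262,0,0,0,-1,-0.0135,-0.004,0.262,0,0,0,-1]
}}

```text
clock: 2.75
tool_pos: [0.5829, -0.2078, 0.0303]
orientation: [0.0, -0.079, 0.997, -0.0]
force: [-0.1, -0.0, 1.4]
grip_width: 1.003
gripper_force: 0.0
```

{"fn": "servo_tool", "kwargs": {
  "targets": [0,0,0,0,0,0,0.3,0,0,0,0,0,0,0.3,0,0,0,0,0,0,0.3,0,0,0,0,0,0,0.3,0,0,0,0,0,0,0.3,0,0,0,0,0,0,0.3],
  "grip_force": 40
}}

```text
clock: 3.25
tool_pos: [0.5832, -0.2086, 0.0306]
orientation: [0.001, -0.078, 0.997, -0.0]
force: [-0.5, 0.2, 6.4]
grip_width: 0.456
gripper_force: 42.0
```

```bash
python3 -c "
from h import *
go(.5825,-.2075,.029,99)
print(env.get_state()['gripper_force'])"
```

```text
go [0.001, 0.0024, 0.0031] [-0.001, 0.002, -0.0] | [ 0.5832 -0.2086  0.0306] 3.25 0.456 [-0.5  0.2  6.4]
41.97296619415283
```

{"fn": "servo_tool", "kwargs": {
  "targets": [0.02,0,-0.001,0,0,0,0.3,0.04,0,-0.001,0,0,0,0.3,0.06,0,-0.001,0,0,0,0.3,0.08,0,-0.001,0,0,0,0.3,0.1,0,-0.001,0,0,0,0.3,0.12,0,-0.001,0,0,0,0.3,0.14,0,-0.001,0,0,0,0.3,0.16,0,-0.001,0,0,0,0.3,0.172,0,-0.001,0,0,0,0.3,0.172,0,-0.001,0,0,0,0.3]
}}

```text
clock: 4.08
tool_pos: [0.4971, -0.2221, 0.0305]
orientation: [0.0, -0.078, 0.997, -0.0]
force: [-2.7, 0.6, 6.5]
grip_width: 0.459
gripper_force: 42.1
```

{"fn": "servo_tool", "kwargs": {
  "targets": [0,0,0,0,0,0,0.3,0,0,0,0,0,0,-0.5,0,0,0,0,0,0,-0.5,0,0,-0.06,0,0,0,-0.5,0,0,-0.1,0,0,0,-0.5,0,0,-0.1,0,0,0,-0.5,0,0,-0.1,0,0,0,-0.5]
}}

```text
clock: 4.67
tool_pos: [0.4983, -0.2219, 0.0807]
orientation: [0.001, -0.078, 0.997, -0.001]
force: [0.1, -0.8, -0.4]
grip_width: 0.746
gripper_force: 0.0
```

```bash
python3 -c "
from h import *
go(.5825,-.2075,.029,99)
snap('wrist','w3')"
```

```text
go [-0.1707, 0.0023, 0.1037] [-0.002, 0.002, -0.0] | [ 0.4983 -0.2219  0.0807] 4.67 0.746 [ 0.1 -0.8 -0.4]
```

View pics/w3.png

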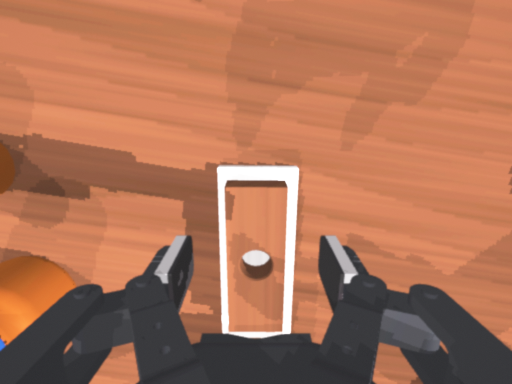

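```bash
python3 - <<'E'
from h import *
d=np.load('pics/w3.npz');K,T,im=d['K'],d['T'],d['im']
print(onplane(K,T,256.5,262.5,.026),onplane(K,T,257,185,.026))
c=onplane(K,T,256.5,262.5,.026);go(c[0],c[1],.029,99)
E
```

```text
[ 0.52906029 -0.2157397   0.026     ] [ 0.47541962 -0.22401823  0.026     ]
go [-0.0641, 0.0016, 0.1007] [0.0, -0.0, -0.0] | [ 0.4975 -0.2216  0.0793] 4.72 0.752 [ 0.  -0.1 -0.2]
```

{"fn": "servo_tool", "kwargs": {
  "targets": [-0.033,0.001,0,0,0,0,-0.5,-0.065,0.0015,0.02,0,0,0,-0.5,-0.065,0.0015,0.06,0,0,0,-0.5,-0.065,0.0015,0.098,0,0,0,-0.5,-0.065,0.0015,0.098,0,0,0,-0.5,-0.065,0.0015,0.098,0,0,0,0.3,-0.065,0.0015,0.098,0,0,0,0.3,-0.065,0.0015,0.098,0,0,0,0.3,-0.065,0.0015,0.098,0,0,0,0.3,-0.065,0.0015,0.098,0,0,0,0.3],
  "grip_force": 60
}}

```text
clock: 5.55
tool_pos: [0.5299, -0.2161, 0.0316]
orientation: [0.001, -0.078, 0.997, -0.0]
force: [0.4, -0.5, -0.1]
grip_width: 0.451
gripper_force: 63.0
```

{"fn": "servo_tool", "kwargs": {
  "targets": [0,0,-0.02,0,0,0,0.3,0,0,-0.06,0,0,0,0.3,0,0,-0.13,0,0,0,0.3,0,0,-0.2,0,0,0,0.3,0,0,-0.25,0,0,0,0.3,0,0,-0.25,0,0,0,0.3,0,0,-0.25,0,0,0,0.3]
}}

```text
clock: 6.13
tool_pos: [0.5304, -0.2163, 0.1585]
orientation: [0.002, -0.078, 0.997, -0.001]
force: [0.1, 1.2, -1.2]
grip_width: 0.452
gripper_force: 63.0
```

```bash
python3 -c "
from h import *
go(.6125,.0,.155,99);go(.6125,.182,.155,99)
snap('wrist','w4'); snap('side','s4')
a=cv2.imread('pics/w4.png');b=cv2.resize(cv2.imread('pics/s4.png')[140:284,190:382],(512,384));cv2.imwrite('pics/w4b.png',cv2.resize(np.vstack([a,b]),None,fx=.78,fy=.78))"
```

```text
go [-0.2297, 0.4016, 0.0069] [-0.003, 0.005, -0.0] | [ 0.5304 -0.2163  0.1585] 6.13 0.452 [ 0.1  1.2 -1.2]
go [-0.2866, 0.7611, 0.0062] [-0.003, 0.005, -0.0] | [ 0.5304 -0.2163  0.1585] 6.13 0.452 [ 0.1  1.2 -1.2]
```

View pics/w4b.png

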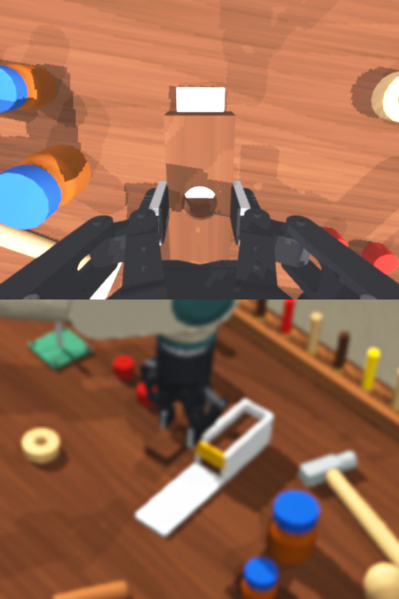

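Wrist: the foot is held level, hole centred at about (256,257) between the pads. Side: the two remaining bars have dropped in the magazine, and the jars are untouched. Next I move near the jig and measure the pin from the wrist.

{"fn": "servo_tool", "kwargs": {
  "targets": [-0.343,0.505,0,0,0,0,0.3,-0.343,0.505,0,0,0,0,0.3,-0.343,0.505,0,0,0,0,0.3,-0.343,0.505,0,0,0,0,0.3,-0.343,0.505,0,0,0,0,0.3,-0.343,0.505,0,0,0,0,0.3,-0.343,0.505,0,0,0,0,0.3,-0.343,0.505,0,0,0,0,0.3,-0.343,0.505,0,0,0,0,0.3,-0.343,0.505,0,0,0,0,0.3]
}}

```text
clock: 7.07
tool_pos: [0.6588, 0.0608, 0.1535]
orientation: [-0.002, -0.079, 0.997, -0.0]
force: [-0.0, -0.2, -1.7]
grip_width: 0.449
gripper_force: 63.0
```

{"fn": "servo_tool", "kwargs": {
  "targets": [0,0,0,0,0,0,0.3,0,0,0,0,0,0,0.3,0,0,0,0,0,0,0.3]
}}

```text
clock: 7.32
tool_pos: [0.6593, 0.0589, 0.1557]
orientation: [-0.0, -0.077, 0.997, -0.0]
force: [0.0, 1.0, -0.5]
grip_width: 0.452
gripper_force: 63.0
```

```bash
python3 -c "
from h import *
go(.6125,.182,.155,99)
snap('wrist','w5')"
```

```text
go [0.0544, 0.2577, 0.0014] [-0.0, -0.0, -0.003] | [0.6593 0.0589 0.1557] 7.32 0.452 [ 0.   1.  -0.5]
```

View pics/w5.png

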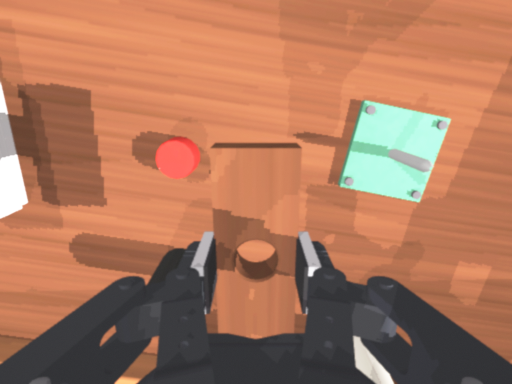

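Wrist: pin base (391,153) and tip (428,165) on the green plate, the wanted finial at (178,157), the held foot's hole at (256,259).

```bash
python3 - <<'E'
from h import *
d=np.load('pics/w5.npz');K,T,im=d['K'],d['T'],d['im']
f=lambda u,v,z:onplane(K,T,u,v,z).round(4)
print('base',f(391,153,.008),'tip',f(428,165,.069)); print('hole',f(256.5,260,.150))
hsv=cv2.cvtColor(im,cv2.COLOR_BGR2HSV);m=cv2.inRange(hsv,(55,60,60),(90,255,255));m=cv2.morphologyEx(m,cv2.MORPH_CLOSE,np.ones((25,25)))
c=max(cv2.findContours(m,0,2)[0],key=cv2.contourArea);r=cv2.minAreaRect(c);print(r,f(*r[0],.008))
m=cv2.inRange(hsv,(0,170,120),(6,255,255));c=max(cv2.findContours(m,0,2)[0],key=cv2.contourArea);e=cv2.fitEllipse(c);print(e,f(*e[0],.024),f(*e[0],.012))
E
```

```text
base [0.6132 0.1778 0.008 ] tip [0.6115 0.1773 0.069 ]
hole [0.6601 0.0602 0.15  ]
((393.1693115234375, 151.841796875), (87.95037078857422, 94.84640502929688), 16.294048309326172) [0.6119 0.1794 0.008 ]
((175.83018493652344, 158.35537719726562), (39.36539077758789, 42.459320068359375), 71.86802673339844) [ 0.6451 -0.0124  0.024 ] [ 0.6478 -0.0153  0.012 ]
```

{"fn": "servo_tool", "kwargs": {
  "targets": [0.0575,0.252,0,0,0,0,0.3,0.0575,0.252,0,0,0,0,0.3,0.0575,0.252,0,0,0,0,0.3,0.0575,0.252,0.04,0,0,0,0.3,0.0575,0.252,0.091,0,0,0,0.3,0.0575,0.252,0.091,0,0,0,0.3,0.0575,0.252,0.091,0,0,0,0.3,0.0575,0.252,0.091,0,0,0,0.3]
}}

```text
clock: 8.03
tool_pos: [0.6122, 0.1795, 0.1118]
orientation: [0.001, -0.078, 0.997, 0.0]
force: [0.8, 1.1, 0.3]
grip_width: 0.454
gripper_force: 63.0
```

```bash
python3 -c "
from h import *
go(.612,.18,.075,99)
snap('wrist','w6');snap('side','s6')
a=cv2.imread('pics/w6.png');b=cv2.resize(cv2.imread('pics/s6.png')[100:220,140:300],(512,384));cv2.imwrite('pics/w6b.png',cv2.resize(np.vstack([a,b]),None,fx=.78,fy=.78))"
```

```text
go [0.0003, 0.001, 0.0735] [0.0, 0.002, -0.002] | [0.6122 0.1795 0.1118] 8.03 0.454 [0.8 1.1 0.3]
```

View pics/w6b.png

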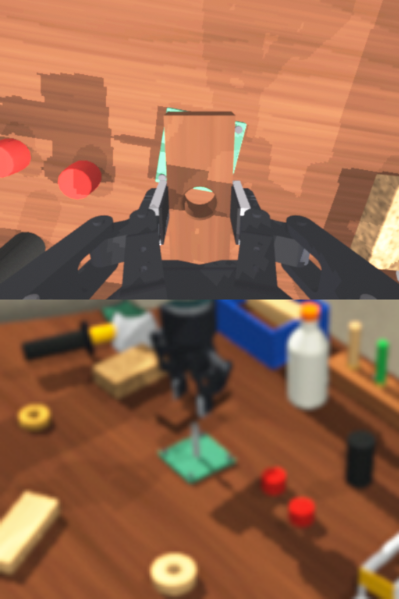

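{"fn": "servo_tool", "kwargs": {
  "targets": [0,0.001,0.025,0,0,0,0.3,0,0.001,0.05,0,0,0,0.3,0,0.001,0.075,0,0,0,0.3,0,0.001,0.09,0,0,0,0.3,0,0.001,0.09,0,0,0,0.3]
}}

```text
clock: 8.55
tool_pos: [0.6098, 0.1803, 0.0616]
orientation: [-0.003, -0.078, 0.997, -0.0]
force: [-0.3, 0.1, -0.9]
grip_width: 0.449
gripper_force: 63.0
```

```bash
python3 -c "
from h import *
go(.612,.18,.0325,99)"
```

```text
go [-0.0046, -0.0013, 0.0582] [-0.0, -0.007, -0.0] | [0.6098 0.1803 0.0616] 8.55 0.449 [-0.3  0.1 -0.9]
```

{"fn": "servo_tool", "kwargs": {
  "targets": [0,0,0.025,0,0,0,0.3,0,0,0.045,0,0,0,0.3,0,0,0.062,0,0,0,0.3,0,0,0.063,0,0,0,0.3,0,0,0.063,0,0,0,0.3,0,0,0.063,0,0,0,0.3]
}}

```text
clock: 9.05
tool_pos: [0.6114, 0.1808, 0.0339]
orientation: [0.0, -0.078, 0.997, 0.0]
force: [0.1, 0.4, -1.0]
grip_width: 0.452
gripper_force: 63.1
```

{"fn": "servo_tool", "kwargs": {
  "targets": [0,0,0.004,0,0,0,0.3,0,0,0.004,0,0,0,0.3,0,0,0.004,0,0,0,-0.5,0,0,0.004,0,0,0,-0.5,0,0,0.004,0,0,0,-0.5,0,0,-0.05,0,0,0,-0.5,0,0,-0.13,0,0,0,-0.5,0,0,-0.2,0,0,0,-1,0,0,-0.24,0,0,0,-1,0,0,-0.24,0,0,0,-1]
}}

```text
clock: 9.88
tool_pos: [0.6138, 0.1813, 0.1612]
orientation: [0.006, -0.078, 0.997, 0.001]
force: [-0.2, 1.0, 0.5]
grip_width: 0.999
gripper_force: 0.0
```

{"fn": "servo_tool", "kwargs": {
  "targets": [0.393,-0.296,0,0,0,0,-1,0.393,-0.296,0,0,0,0,-1,0.393,-0.296,0,0,0,0,-1,0.393,-0.296,0,0,0,0,-1,0.393,-0.296,0,0,0,0,-1,0.393,-0.296,0,0,0,0,-1,0.393,-0.296,0,0,0,0,-1,0.393,-0.296,0,0,0,0,-1,0.393,-0.296,0,0,0,0,-1,0.393,-0.296,0,0,0,0,-1]
}}

```text
clock: 10.72
tool_pos: [0.441, 0.0044, 0.1538]
orientation: [0.0, -0.079, 0.997, 0.0]
force: [0.5, 0.2, -0.0]
grip_width: 1.001
gripper_force: 0.0
```

```bash
python3 - <<'E'
from h import *
im,K,T=snap('wrist','w7');si,Ks,Ts=snap('side','s7')
hsv=cv2.cvtColor(im,cv2.COLOR_BGR2HSV);m=cv2.inRange(hsv,(12,40,150),(32,170,255))
m[330:]=0
c=max(cv2.findContours(m,0,2)[0],key=cv2.contourArea);e=cv2.fitEllipse(c);print(e,onplane(K,T,*e[0],.02))
# hole from side view
p=onplane(K,T,*e[0],.015);print('side proj',proj(Ks,Ts,p))
go(p[0],p[1],.024,99)
b=cv2.resize(si[100:220,140:300],(512,384));cv2.imwrite('pics/w7b.png',cv2.resize(np.vstack([im,b]),None,fx=.78,fy=.78))
E
```

```text
((502.6649169921875, 92.02610778808594), (51.26799392700195, 184.4676971435547), 173.5606231689453) [0.33042351 0.19240317 0.02      ]
side proj [148.21151671 192.24008789]
go [0.1593, 0.4137, 0.2594] [0.0, -0.0, 0.001] | [0.441  0.0045 0.1537] 10.82 1.0 [ 0.1 -0.5 -0.5]
```

View pics/w7b.png

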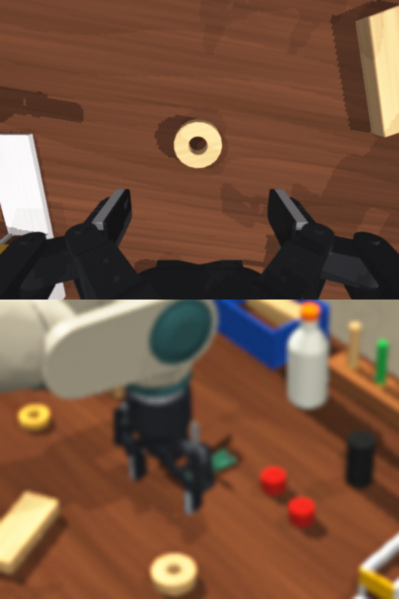

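Wrist: collar at about (254,186); the mask had picked up the pale block at right, so I'll restrict it. The arm hides the foot from the side camera.

```bash
python3 - <<'E'
from h import *
d=np.load('pics/w7.npz');im,K,T=d['im'],d['K'],d['T']
hsv=cv2.cvtColor(im,cv2.COLOR_BGR2HSV);m=cv2.inRange(hsv,(10,30,140),(35,190,255))
m[260:]=0;m[:,:180]=0;m[:,330:]=0
c=max(cv2.findContours(m,0,2)[0],key=cv2.contourArea);e=cv2.fitEllipse(c);p=onplane(K,T,*e[0],.018);print(e,p)
go(p[0],p[1],.024,99)
s,_,_=snap('scene','c7');cv2.imwrite('pics/c7b.png',cv2.resize(s[190:290,250:400],None,fx=4,fy=4))
E
```

```text
((253.50816345214844, 185.0469207763672), (60.12155532836914, 61.914737701416016), 73.23076629638672) [0.44140887 0.00335443 0.018     ]
go [-0.0006, -0.0025, 0.2593] [0.0, -0.0, 0.001] | [0.441  0.0045 0.1537] 10.82 1.0 [ 0.1 -0.5 -0.5]
```

View pics/c7b.png

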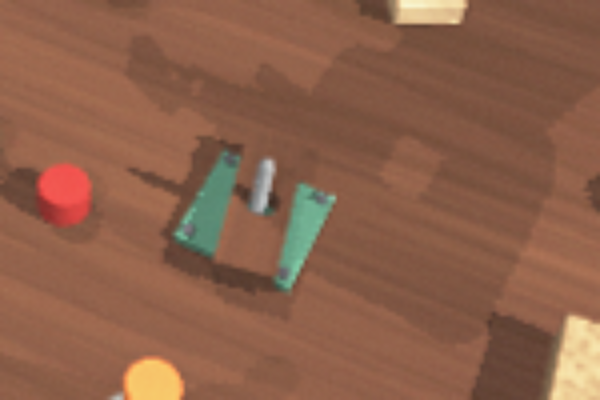

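The foot lies flat on the plate with the pin standing through its hole at crop (262,195). Next is the collar.

{"fn": "servo_tool", "kwargs": {
  "targets": [-0.0005,-0.002,0.08,0,0,0,-1,-0.0005,-0.002,0.16,0,0,0,-1,-0.0005,-0.002,0.22,0,0,0,-1,-0.0005,-0.002,0.259,0,0,0,-1,-0.0005,-0.002,0.259,0,0,0,-1,-0.0005,-0.002,0.259,0,0,0,0,-0.0005,-0.002,0.259,0,0,0,0,-0.0005,-0.002,0.259,0,0,0,0,-0.0005,-0.002,0.259,0,0,0,0,-0.0005,-0.002,0.259,0,0,0,0],
  "grip_force": 50
}}

```text
clock: 11.7
tool_pos: [0.4427, 0.0029, 0.0268]
orientation: [0.002, -0.078, 0.997, -0.0]
force: [-0.6, 1.2, 7.1]
grip_width: 0.622
gripper_force: 52.9
```

{"fn": "servo_tool", "kwargs": {
  "targets": [0,0,0,0,0,0,0,0,0,-0.04,0,0,0,0,0,0,-0.1,0,0,0,0,0,0,-0.16,0,0,0,0,0,0,-0.2,0,0,0,0,0,0,-0.2,0,0,0,0,0,0,-0.2,0,0,0,0]
}}

```text
clock: 12.28
tool_pos: [0.4419, 0.0029, 0.1265]
orientation: [0.002, -0.078, 0.997, -0.0]
force: [0.3, -0.3, -0.2]
grip_width: 0.625
gripper_force: 52.7
```

```bash
python3 - <<'E'
from h import *
print(env.get_state()['gripper_force']);go(.612,.1805,.124,99)
im,K,T=snap('wrist','w8')
g=cv2.cvtColor(im,cv2.COLOR_BGR2HSV);m=cv2.inRange(g,(10,30,120),(35,190,255));m[:,:170]=0;m[:,345:]=0
c=max(cv2.findContours(m,0,2)[0],key=cv2.contourArea);e=cv2.fitEllipse(c);print(e,onplane(K,T,*e[0],.12))
E
```

```text
52.68540171906352
go [-0.3915, 0.2978, 0.0065] [-0.001, 0.006, -0.0] | [0.4419 0.0029 0.1265] 12.28 0.625 [ 0.3 -0.3 -0.2]
((257.2884216308594, 160.7471923828125), (165.41355895996094, 344.2872009277344), 0.14525598287582397) [ 0.39445458 -0.00323497  0.12      ]
```

{"fn": "servo_tool", "kwargs": {
  "targets": [-0.392,0.298,0,0,0,0,0,-0.392,0.298,0,0,0,0,0,-0.392,0.298,0,0,0,0,0,-0.392,0.298,0,0,0,0,0,-0.392,0.298,0,0,0,0,0,-0.392,0.298,0,0,0,0,0,-0.392,0.298,0,0,0,0,0,-0.392,0.298,0,0,0,0,0,-0.392,0.298,0,0,0,0,0,-0.392,0.298,0,0,0,0,0]
}}

```text
clock: 13.17
tool_pos: [0.6105, 0.1798, 0.1241]
orientation: [-0.0, -0.078, 0.997, -0.0]
force: [-0.1, 0.0, 0.3]
grip_width: 0.621
gripper_force: 52.7
```

{"fn": "servo_tool", "kwargs": {
  "targets": [0,0,0,0,0,0,0,0,0,0,0,0,0,0,0,0,0,0,0,0,0]
}}

```text
clock: 13.42
tool_pos: [0.611, 0.1801, 0.1251]
orientation: [0.001, -0.078, 0.997, 0.0]
force: [0.7, 0.1, -0.0]
grip_width: 0.623
gripper_force: 52.7
```

```bash
python3 - <<'E'
from h import *
go(.612,.1805,.08,99);go(.612,.1805,.054,99)
a,_,_=snap('wrist','w9');b,_,_=snap('side','s9');c,_,_=snap('scene','c9')
b=cv2.resize(b[110:190,165:272],(400,300));c=cv2.resize(c[200:275,260:360],(400,300));cv2.imwrite('pics/w9b.png',np.hstack([cv2.resize(a,(400,300)),b])) if 0 else cv2.imwrite('pics/w9b.png',np.vstack([np.hstack([cv2.resize(a,(400,300)),b]),np.hstack([c,c*0])])[:600])
E
```

```text
go [-0.0019, 0.0005, 0.0902] [0.0, 0.001, -0.001] | [0.611  0.1801 0.1251] 13.42 0.623 [ 0.7  0.1 -0. ]
go [-0.0019, 0.0005, 0.1422] [0.0, 0.001, -0.001] | [0.611  0.1801 0.1251] 13.42 0.623 [ 0.7  0.1 -0. ]
```

View pics/w9b.png

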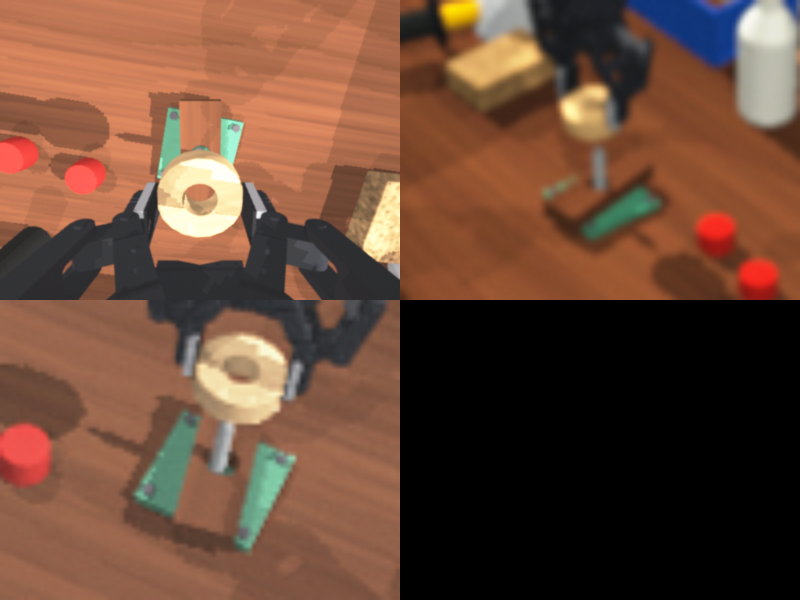

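The collar is held level; in the side and scene crops its hole stands above the pin.

{"fn": "servo_tool", "kwargs": {
  "targets": [-0.002,0,0.03,0,0,0,0,-0.002,0,0.06,0,0,0,0,-0.002,0,0.085,0,0,0,0,-0.002,0,0.105,0,0,0,0,-0.002,0,0.105,0,0,0,0,-0.002,0,0.105,0,0,0,0]
}}

```text
clock: 14.07
tool_pos: [0.6119, 0.1808, 0.0713]
orientation: [-0.001, -0.078, 0.997, -0.0]
force: [-0.5, 1.0, -0.6]
grip_width: 0.621
gripper_force: 52.7
```

{"fn": "servo_tool", "kwargs": {
  "targets": [0,0,0.015,0,0,0,0,0,0,0.028,0,0,0,0,0,0,0.034,0,0,0,0,0,0,0.036,0,0,0,0,0,0,0.036,0,0,0,0,0,0,0.036,0,0,0,0]
}}

```text
clock: 14.57
tool_pos: [0.6123, 0.1809, 0.054]
orientation: [0.0, -0.078, 0.997, 0.0]
force: [0.3, -0.1, -0.1]
grip_width: 0.62
gripper_force: 52.7
```

{"fn": "servo_tool", "kwargs": {
  "targets": [0,0,0.002,0,0,0,0,0,0,0.004,0,0,0,0,0,0,0.004,0,0,0,-0.7,0,0,0.004,0,0,0,-0.7,0,0,0.004,0,0,0,-0.7,0,0,-0.05,0,0,0,-1,0,0,-0.13,0,0,0,-1,0,0,-0.2,0,0,0,-1,0,0,-0.21,0,0,0,-1,0,0,-0.21,0,0,0,-1]
}}

```text
clock: 15.4
tool_pos: [0.6136, 0.1812, 0.1629]
orientation: [0.004, -0.078, 0.997, 0.001]
force: [-0.3, -0.9, 0.1]
grip_width: 0.996
gripper_force: 0.0
```

{"fn": "servo_tool", "kwargs": {
  "targets": [0.187,0.493,0,0,0,0,-1,0.187,0.493,0,0,0,0,-1,0.187,0.493,0,0,0,0,-1,0.187,0.493,0,0,0,0,-1,0.187,0.493,0,0,0,0,-1,0.187,0.493,0,0,0,0,-1,0.187,0.493,0,0,0,0,-1,0.187,0.493,0,0,0,0,-1,0.187,0.493,0,0,0,0,-1,0.187,0.493,0,0,0,0,-1]
}}

```text
clock: 16.23
tool_pos: [0.4817, 0.4085, 0.1576]
orientation: [-0.001, -0.078, 0.997, -0.001]
force: [0.5, 0.5, 0.2]
grip_width: 1.001
gripper_force: 0.0
```

```bash
python3 - <<'E'
from h import *
im,K,T=snap('wrist','w10')
hsv=cv2.cvtColor(im,cv2.COLOR_BGR2HSV);m=cv2.inRange(hsv,(15,90,90),(35,255,255))
m[260:]=0;m[:,:150]=0;m[:,360:]=0
c=max(cv2.findContours(m,0,2)[0],key=cv2.contourArea);e=cv2.fitEllipse(c);p=onplane(K,T,*e[0],.012);print(e,cv2.contourArea(c),p)
go(p[0],p[1],.025,99)
a,Ka,Ta=snap('scene','c10');b,Kb,Tb=snap('side','s10')
# collar: pale blob near jig in both views -> triangulate
P=[]
for i,K_,T_,w in((a,Ka,Ta,'sc'),(b,Kb,Tb,'si')):
    q=proj(K_,T_,[.612,.18,.046]);x,y=q.astype(int)
    h=cv2.cvtColor(i,cv2.COLOR_BGR2HSV);mm=cv2.inRange(h,(12,40,120),(32,190,255));k=np.zeros_like(mm);k[y-22:y+22,x-22:x+22]=255
    cs=cv2.findContours(mm&k,0,2)[0];cc=max(cs,key=cv2.contourArea);bb=cv2.boundingRect(cc);print(w,q,bb,cv2.contourArea(cc));P.append(ray(K_,T_,bb[0]+bb[2]/2-.5,bb[1]+bb[3]/2-.5))
print('collar mid',tri(*P))
E
```

```text
((254.21080017089844, 181.7970733642578), (47.136253356933594, 47.48839569091797), 146.38778686523438) 1748.5 [0.48142814 0.4076932  0.012     ]
go [0.0011, -0.0006, 0.2658] [-0.001, -0.001, -0.003] | [0.482  0.4082 0.1579] 16.28 0.999 [ 0.2  0.1 -1.3]
sc [315.33923874 234.36571481] (305, 226, 23, 23) 388.0
si [218.23285447 153.52590924] (202, 148, 25, 16) 231.0
collar mid (array([0.60470605, 0.18689004, 0.03360145]), np.float64(0.012184017923056154))
```

{"fn": "servo_tool", "kwargs": {
  "targets": [0.001,-0.0005,0.08,0,0,0,-1,0.001,-0.0005,0.16,0,0,0,-1,0.001,-0.0005,0.22,0,0,0,-1,0.001,-0.0005,0.262,0,0,0,-1,0.001,-0.0005,0.262,0,0,0,-1,0.001,-0.0005,0.262,0,0,0,0.3,0.001,-0.0005,0.262,0,0,0,0.3,0.001,-0.0005,0.262,0,0,0,0.3,0.001,-0.0005,0.262,0,0,0,0.3,0.001,-0.0005,0.262,0,0,0,0.3],
  "grip_force": 60
}}

```text
clock: 17.22
tool_pos: [0.4833, 0.4102, 0.0326]
orientation: [0.003, -0.078, 0.997, 0.001]
force: [0.0, -5.6, 11.7]
grip_width: 0.355
gripper_force: 5.8
```

{"fn": "servo_tool", "kwargs": {
  "targets": [0,0,0,0,0,0,0.3,0,0,0,0,0,0,0.3,0,0,-0.04,0,0,0,0.3,0,0,-0.1,0,0,0,0.3,0,0,-0.16,0,0,0,0.3,0,0,-0.2,0,0,0,0.3,0,0,-0.2,0,0,0,0.3,0,0,-0.2,0,0,0,0.3]
}}

```text
clock: 17.88
tool_pos: [0.4817, 0.4101, 0.1309]
orientation: [0.002, -0.078, 0.997, 0.001]
force: [0.3, -0.1, -1.0]
grip_width: 0.348
gripper_force: 0.0
```

```bash
python3 - <<'E'
from h import *
print(env.get_state()['gripper_force']);go(.612,.1805,.127,99)
E
```

```text
0.0
go [-0.1856, -0.4942, 0.0074] [0.003, 0.006, -0.0] | [0.4817 0.4101 0.1309] 17.88 0.348 [ 0.3 -0.1 -1. ]
```

{"fn": "servo_tool", "kwargs": {
  "targets": [0,0,-0.05,0,0,0,-1,0,0,-0.05,0,0,0,-1,0,0,-0.05,0,0,0,-1,0,0,-0.05,0,0,0,-1,0,0,-0.05,0,0,0,-1,0,0,-0.05,0,0,0,-1]
}}

```text
clock: 18.38
tool_pos: [0.4804, 0.4091, 0.1512]
orientation: [-0.001, -0.078, 0.997, -0.001]
force: [-0.2, 0.6, -0.4]
grip_width: 1.0
gripper_force: 0.0
```

```bash
python3 - <<'E'
from h import *
def ring(im,K,T,cut):
    hsv=cv2.cvtColor(im,cv2.COLOR_BGR2HSV);m=cv2.inRange(hsv,(15,90,90),(35,255,255)); m=m*0+m
    if cut: m[300:]=0
    cs=sorted(cv2.findContours(m,0,2)[0],key=cv2.contourArea)[::-1][:4]
    for c in cs:
        if len(c)<6: continue
        e=cv2.fitEllipse(c);p=onplane(K,T,*e[0],.012);print(np.round(e[0],1),np.round(e[1],1),round(e[2]),cv2.contourArea(c),p.round(4))
im,K,T=snap('wrist','w11');ring(im,K,T,1)
go(.481,.408,.027,99)
b,Kb,Tb=snap('side','s11');ring(b[:],Kb,Tb,0);s,Ks,Ts=snap('scene','c11')
q=proj(Ks,Ts,[.612,.18,.03]).astype(int)
x,y=proj(Kb,Tb,[.612,.18,.03]).astype(int)
A=cv2.resize(im,(400,300));B=cv2.resize(b[y-45:y+30,x-50:x+50],(400,300),interpolation=2);C=cv2.resize(s[q[1]-45:q[1]+30,q[0]-50:q[0]+50],(400,300),interpolation=2)
x,y=proj(Ks,Ts,[.481,.408,.03]).astype(int);D=cv2.resize(s[y-45:y+30,x-50:x+50],(400,300),interpolation=2)
cv2.imwrite('pics/v13.png',np.vstack([np.hstack([A,B]),np.hstack([C,D])]))
E
```

```text
[254.8 184.9] [48.1 48.3] 136 1820.5 [0.4812 0.4091 0.012 ]
[224.8 296.6] [ 7.  56.1] 93 217.0 [0.6042 0.3972 0.012 ]
[501.  250.9] [11. 11.] 161 80.0 [0.5095 0.6576 0.012 ]
[ 12.  269.9] [ 9.4 29.6] 123 32.0 [0.6067 0.1829 0.012 ]
go [-0.001, -0.0022, 0.2491] [-0.001, -0.002, -0.0] | [0.4805 0.4091 0.1515] 18.43 0.997 [-0.1 -0.2  0.6]
[373.4 302.6] [ 83.5 145.9] 153 5136.0 [ 0.5673 -0.5676  0.012 ]
[ 76.  126.1] [ 26.2 104.1] 64 1284.0 [0.3136 0.7101 0.012 ]
[147.  192.5] [18.1 40.8] 41 558.5 [0.3272 0.2006 0.012 ]
[191.4 128.2] [16.4 30.9] 70 373.0 [0.6526 0.4091 0.012 ]
```

View pics/v13.png

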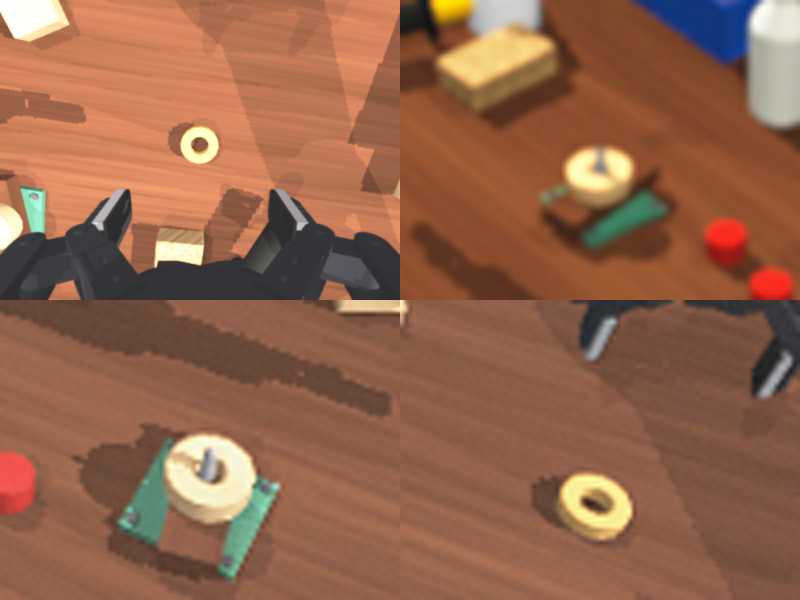

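The bottom-left crop shows the collar seated on the foot, and the spacer still lies flat at wrist (255,185). My grasp was too high: partly open, the tips reach less far forward. I'll retry about 9 mm lower.

{"fn": "servo_tool", "kwargs": {
  "targets": [-0.001,0,0.08,0,0,0,-0.6,-0.001,0,0.16,0,0,0,-0.6,-0.001,0,0.22,0,0,0,-0.6,-0.001,0,0.25,0,0,0,-0.6,-0.001,0,0.266,0,0,0,-0.6,-0.001,0,0.266,0,0,0,-0.6,-0.001,0,0.266,0,0,0,-0.6]
}}

```text
clock: 19.12
tool_pos: [0.4818, 0.4098, 0.0208]
orientation: [0.001, -0.078, 0.997, 0.0]
force: [0.6, -0.6, 0.2]
grip_width: 0.799
gripper_force: 0.0
```

{"fn": "servo_tool", "kwargs": {
  "targets": [0,0,0,0,0,0,-0.2,0,0,0,0,0,0,0,0,0,0,0,0,0,0.1,0,0,0,0,0,0,0.2,0,0,0,0,0,0,0.2,0,0,0,0,0,0,0.2]
}}

```text
clock: 19.62
tool_pos: [0.4824, 0.4104, 0.0227]
orientation: [0.002, -0.078, 0.997, 0.001]
force: [-1.6, -0.6, 6.4]
grip_width: 0.487
gripper_force: 59.7
```

{"fn": "servo_tool", "kwargs": {
  "targets": [0,0,-0.04,0,0,0,0.2,0,0,-0.1,0,0,0,0.2,0,0,-0.16,0,0,0,0.2,0,0,-0.22,0,0,0,0.2,0,0,-0.22,0,0,0,0.2,0,0,-0.22,0,0,0,0.2,0,0,-0.22,0,0,0,0.2]
}}

```text
clock: 20.2
tool_pos: [0.4811, 0.4093, 0.1296]
orientation: [-0.0, -0.078, 0.997, -0.0]
force: [-0.1, 0.1, -1.6]
grip_width: 0.474
gripper_force: 60.9
```

```bash
python3 - <<'E'
from h import *
print(env.get_state()['gripper_force']);go(.612,.1805,.13,99)
im,K,T=snap('wrist','w12')
m=cv2.inRange(cv2.cvtColor(im,cv2.COLOR_BGR2HSV),(15,60,90),(38,255,255));m[300:]=0;m[:,:170]=0;m[:,345:]=0
for c in sorted(cv2.findContours(m,0,2)[0],key=cv2.contourArea)[::-1][:3]:
    if len(c)>5: e=cv2.fitEllipse(c);print(e,onplane(K,T,*e[0],env.get_state()['tool_pos'][2]-.010))
E
```

```text
60.88773373514414
go [-0.1871, -0.493, -0.0009] [-0.0, -0.0, -0.0] | [0.4811 0.4093 0.1296] 20.2 0.474 [-0.1  0.1 -1.6]
((255.57461547851562, 247.9102020263672), (86.31316375732422, 86.71149444580078), 57.42159652709961) [0.47838764 0.40959397 0.11847021]
```

{"fn": "servo_tool", "kwargs": {
  "targets": [-0.19,-0.493,0,0,0,0,0.2,-0.19,-0.493,0,0,0,0,0.2,-0.19,-0.493,0,0,0,0,0.2,-0.19,-0.493,0,0,0,0,0.2,-0.19,-0.493,0,0,0,0,0.2,-0.19,-0.493,0,0,0,0,0.2,-0.19,-0.493,0,0,0,0,0.2,-0.19,-0.493,0,0,0,0,0.2,-0.19,-0.493,0,0,0,0,0.2,-0.19,-0.493,0,0,0,0,0.2]
}}

```text
clock: 21.08
tool_pos: [0.6128, 0.1819, 0.1287]
orientation: [-0.001, -0.079, 0.997, 0.0]
force: [-0.3, 0.6, -1.2]
grip_width: 0.479
gripper_force: 61.0
```

```bash
python3 - <<'E'
from h import *
go(.613,.1805,.085,99);go(.613,.1805,.07,99)
E
```

```text
go [-0.0002, -0.0028, 0.0873] [0.001, -0.003, 0.001] | [0.6128 0.1819 0.1287] 21.08 0.479 [-0.3  0.6 -1.2]
go [-0.0003, -0.0028, 0.1173] [0.001, -0.003, 0.001] | [0.6128 0.1819 0.1287] 21.08 0.479 [-0.3  0.6 -1.2]
```

{"fn": "servo_tool", "kwargs": {
  "targets": [0,-0.001,0.03,0,0,0,0.2,0,-0.001,0.055,0,0,0,0.2,0,-0.001,0.075,0,0,0,0.2,0,-0.001,0.085,0,0,0,0.2,0,-0.001,0.085,0,0,0,0.2,0,-0.001,0.085,0,0,0,0.2]
}}

```text
clock: 21.58
tool_pos: [0.6135, 0.1807, 0.0871]
orientation: [-0.0, -0.079, 0.997, 0.0]
force: [0.7, -0.1, -0.2]
grip_width: 0.477
gripper_force: 61.0
```

{"fn": "servo_tool", "kwargs": {
  "targets": [0,0,0.015,0,0,0,0.2,0,0,0.028,0,0,0,0.2,0,0,0.03,0,0,0,0.2,0,0,0.03,0,0,0,0.2,0,0,0.03,0,0,0,0.2]
}}

```text
clock: 22.0
tool_pos: [0.6138, 0.1803, 0.0723]
orientation: [-0.0, -0.078, 0.997, 0.0]
force: [-0.6, 0.1, -2.2]
grip_width: 0.478
gripper_force: 61.0
```

{"fn": "servo_tool", "kwargs": {
  "targets": [0,0,0.003,0,0,0,0.2,0,0,0.006,0,0,0,0.2,0,0,0.007,0,0,0,0.2,0,0,0.007,0,0,0,0.2]
}}

```text
clock: 22.33
tool_pos: [0.6137, 0.1804, 0.0688]
orientation: [0.0, -0.078, 0.997, 0.0]
force: [0.1, 0.2, -0.5]
grip_width: 0.483
gripper_force: 61.0
```

{"fn": "servo_tool", "kwargs": {
  "targets": [0,0,0,0,0,0,-0.4,0,0,0,0,0,0,-0.4,0,0,0,0,0,0,-0.4,0,0,-0.05,0,0,0,-0.6,0,0,-0.13,0,0,0,-0.6,0,0,-0.18,0,0,0,-0.6,0,0,-0.18,0,0,0,-0.6,0,0,-0.18,0,0,0,-0.6]
}}

```text
clock: 23.0
tool_pos: [0.6147, 0.1806, 0.1613]
orientation: [0.002, -0.078, 0.997, 0.0]
force: [-0.2, -0.5, -0.4]
grip_width: 0.801
gripper_force: 0.0
```

```bash
python3 - <<'E'
from h import *
go(.645,-.014,.158,99)
E
```

```text
go [0.0009, -0.3939, 0.0065] [0.001, 0.006, -0.0] | [0.6147 0.1806 0.1613] 23.0 0.801 [-0.2 -0.5 -0.4]
```

Move over the finial with jaws partly closed, and check the stack from scene/side numerically.

{"fn": "servo_tool", "kwargs": {
  "targets": [0.001,-0.394,0.006,0,0,0,-0.3,0.001,-0.394,0.006,0,0,0,-0.3,0.001,-0.394,0.006,0,0,0,-0.3,0.001,-0.394,0.006,0,0,0,-0.3,0.001,-0.394,0.006,0,0,0,-0.3,0.001,-0.394,0.006,0,0,0,-0.3,0.001,-0.394,0.006,0,0,0,-0.3,0.001,-0.394,0.006,0,0,0,-0.3,0.001,-0.394,0.006,0,0,0,-0.3]
}}

```text
clock: 23.75
tool_pos: [0.6437, -0.0129, 0.1549]
orientation: [-0.001, -0.079, 0.997, 0.0]
force: [0.1, 0.1, 0.2]
grip_width: 0.653
gripper_force: 0.0
```

```bash
python3 - <<'E'
from h import *
im,K,T=snap('wrist','w14')
m=cv2.inRange(cv2.cvtColor(im,cv2.COLOR_BGR2HSV),(0,170,100),(6,255,255))
for c in sorted(cv2.findContours(m,0,2)[0],key=cv2.contourArea)[::-1][:3]:
    if len(c)>5: e=cv2.fitEllipse(c);print(np.round(e[0],1),np.round(e[1],1),cv2.contourArea(c),onplane(K,T,*e[0],.02))
go(.645,-.013,.026,99)
# stack: yellow/pale silhouette top and bottom in scene+side
for n in('scene','side'):
    i,K,T=snap(n,n+'14');hsv=cv2.cvtColor(i,cv2.COLOR_BGR2HSV)
    u,v=proj(K,T,[.612,.18,.06]).round().astype(int)
    print(n,'exp spacer top/bottom',proj(K,T,[.612,.18,.06]).round(1),proj(K,T,[.612,.18,.046]).round(1))
    for c in range(v-16,v+20): print(c,' '.join('%d,%d,%d'%tuple(hsv[c,u+k]) for k in(-5,0,5))) if n=='side' and c%2==0 else None
    cv2.imwrite(f'pics/crop_{n}.png',i[v-30:v+30,u-40:u+40])
E
```

```text
[330.2 210.4] [38.4 43.5] 1304.5 [0.65636926 0.05975377 0.02      ]
[253.7 186. ] [38.7 41.9] 1267.0 [ 0.64442361 -0.01370247  0.02      ]
go [-0.0026, -0.0009, 0.2585] [0.001, -0.001, 0.002] | [ 0.6437 -0.0128  0.1552] 23.8 0.651 [-0.1 -0.3 -0.3]
scene exp spacer top/bottom [316.1 231.1] [315.3 234.4]
side exp spacer top/bottom [218.1 150.4] [218.2 153.5]
134 10,171,140 10,174,135 11,169,104
136 10,173,124 10,175,121 10,169,121
138 10,171,115 10,172,117 10,171,124
140 10,171,116 10,168,114 10,174,117
142 10,171,115 10,171,115 10,172,114
144 10,172,114 9,169,113 10,171,116
146 10,175,121 15,183,155 9,169,115
148 18,186,201 20,168,234 16,183,167
150 22,180,247 18,81,141 19,186,228
152 23,175,249 19,122,180 19,175,222
154 19,179,211 20,181,225 19,164,163
156 19,134,219 19,179,167 18,137,162
158 18,128,216 18,135,199 17,128,161
160 18,129,162 17,129,184 17,133,153
162 15,145,135 17,132,158 16,129,87
164 10,170,135 12,157,81 72,109,103
166 10,171,127 27,84,61 76,140,126
168 10,163,75 74,123,114 75,135,117
```

The stack has the spacer's top near side (218,150) with the pin visible through it, as expected. Next I grasp the finial at wrist (254,186).

{"fn": "servo_tool", "kwargs": {
  "targets": [-0.002,-0.002,0.08,0,0,0,-0.3,-0.002,-0.002,0.16,0,0,0,-0.3,-0.002,-0.002,0.22,0,0,0,-0.3,-0.002,-0.002,0.25,0,0,0,-0.3,-0.002,-0.002,0.265,0,0,0,-0.3,-0.002,-0.002,0.265,0,0,0,-0.3,-0.002,-0.002,0.265,0,0,0,-0.3]
}}

```text
clock: 24.48
tool_pos: [0.6458, -0.0148, 0.0245]
orientation: [0.001, -0.079, 0.997, -0.0]
force: [0.3, 0.3, 0.5]
grip_width: 0.649
gripper_force: 0.0
```

{"fn": "servo_tool", "kwargs": {
  "targets": [0,0,0,0,0,0,0.1,0,0,0,0,0,0,0.3,0,0,0,0,0,0,0.4,0,0,0,0,0,0,0.4,0,0,0,0,0,0,0.4,0,0,0,0,0,0,0.4],
  "grip_force": 50
}}

```text
clock: 24.98
tool_pos: [0.6466, -0.0152, 0.0261]
orientation: [0.002, -0.078, 0.997, -0.0]
force: [-0.3, 0.7, 6.4]
grip_width: 0.382
gripper_force: 49.8
```

{"fn": "servo_tool", "kwargs": {
  "targets": [0,0,-0.04,0,0,0,0.4,0,0,-0.1,0,0,0,0.4,0,0,-0.16,0,0,0,0.4,0,0,-0.22,0,0,0,0.4,0,0,-0.24,0,0,0,0.4,0,0,-0.24,0,0,0,0.4,0,0,-0.24,0,0,0,0.4]
}}

```text
clock: 25.57
tool_pos: [0.6451, -0.0151, 0.1431]
orientation: [0.0, -0.078, 0.997, 0.0]
force: [0.7, 0.2, -1.5]
grip_width: 0.387
gripper_force: 49.9
```

```bash
python3 - <<'E'
from h import *
print(env.get_state()['gripper_force']);go(.613,.1805,.142,99)
im,K,T=snap('wrist','w15')
m=cv2.inRange(cv2.cvtColor(im,cv2.COLOR_BGR2HSV),(0,170,100),(6,255,255))
for c in sorted(cv2.findContours(m,0,2)[0],key=cv2.contourArea)[::-1][:3]:
    if len(c)>5: e=cv2.fitEllipse(c);print(np.round(e[0],1),np.round(e[1],1),cv2.contourArea(c),onplane(K,T,*e[0],.142))
E
```

```text
49.86809212714434
go [0.0023, 0.3965, 0.0022] [-0.0, 0.001, -0.0] | [ 0.6451 -0.0151  0.1431] 25.57 0.387 [ 0.7  0.2 -1.5]
[255.4 251.6] [69.3 81.9] 4398.0 [ 0.63907982 -0.01549766  0.142     ]
[336.4 213.4] [40.1 45.6] 1431.5 [0.61461582 0.01723098 0.142     ]
```

{"fn": "servo_tool", "kwargs": {
  "targets": [0.001,0.396,0,0,0,0,0.4,0.001,0.396,0,0,0,0,0.4,0.001,0.396,0,0,0,0,0.4,0.001,0.396,0,0,0,0,0.4,0.001,0.396,0,0,0,0,0.4,0.001,0.396,0,0,0,0,0.4,0.001,0.396,0,0,0,0,0.4,0.001,0.396,0,0,0,0,0.4,0.001,0.396,0,0,0,0,0.4]
}}

```text
clock: 26.37
tool_pos: [0.6136, 0.1789, 0.142]
orientation: [-0.001, -0.078, 0.997, -0.0]
force: [-0.2, 0.2, 0.7]
grip_width: 0.385
gripper_force: 49.9
```

```bash
python3 - <<'E'
from h import *
go(.613,.1805,.1,99)
P=[]
for n in('scene','side'):
    i,K,T=snap(n,n+'16');m=cv2.inRange(cv2.cvtColor(i,cv2.COLOR_BGR2HSV),(0,150,70),(7,255,255))
    u,v=proj(K,T,[.613,.18,.13]).astype(int);k=m*0;k[v-25:v+25,u-25:u+25]=255
    c=max(cv2.findContours(m&k,0,2)[0],key=cv2.contourArea);M=cv2.moments(c);P.append(ray(K,T,M['m10']/M['m00'],M['m01']/M['m00']));print(n,u,v,cv2.boundingRect(c))
print(tri(*P))
E
```

```text
go [0.0006, 0.0033, 0.084] [-0.0, -0.003, -0.002] | [0.6136 0.1789 0.142 ] 26.37 0.385 [-0.2  0.2  0.7]
scene 319 213 (312, 207, 16, 17)
side 217 134 (211, 128, 9, 14)
(array([0.60846623, 0.1825721 , 0.12484725]), np.float64(0.007579049743786896))
```

{"fn": "servo_tool", "kwargs": {
  "targets": [0,0.001,0.025,0,0,0,0.4,0,0.001,0.05,0,0,0,0.4,0,0.001,0.075,0,0,0,0.4,0,0.001,0.09,0,0,0,0.4,0,0.001,0.09,0,0,0,0.4,0,0.001,0.09,0,0,0,0.4]
}}

```text
clock: 26.97
tool_pos: [0.6132, 0.1807, 0.0973]
orientation: [-0.001, -0.078, 0.997, -0.0]
force: [-0.4, -0.2, -0.3]
grip_width: 0.381
gripper_force: 49.9
```

{"fn": "servo_tool", "kwargs": {
  "targets": [0,0,0.008,0,0,0,0.4,0,0,0.016,0,0,0,0.4,0,0,0.018,0,0,0,0.4,0,0,0.018,0,0,0,0.4,0,0,0.018,0,0,0,0.4]
}}

```text
clock: 27.38
tool_pos: [0.6137, 0.1809, 0.0895]
orientation: [0.0, -0.078, 0.997, 0.0]
force: [-1.1, -0.5, -0.3]
grip_width: 0.387
gripper_force: 49.9
```

{"fn": "servo_tool", "kwargs": {
  "targets": [0,0,0.003,0,0,0,0.4,0,0,0.006,0,0,0,0.4,0,0,0.006,0,0,0,0.4,0,0,0.006,0,0,0,0.4]
}}

```text
clock: 27.72
tool_pos: [0.6137, 0.1808, 0.0863]
orientation: [-0.0, -0.078, 0.997, 0.0]
force: [-0.5, 0.2, -0.2]
grip_width: 0.384
gripper_force: 49.9
```

{"fn": "servo_tool", "kwargs": {
  "targets": [0,0,0,0,0,0,-0.2,0,0,0,0,0,0,-0.2,0,0,0,0,0,0,-0.2,0,0,-0.05,0,0,0,-0.4,0,0,-0.13,0,0,0,-0.4,0,0,-0.2,0,0,0,-0.4,0,0,-0.2,0,0,0,-0.4]
}}

```text
clock: 28.3
tool_pos: [0.6164, 0.1815, 0.1961]
orientation: [0.007, -0.078, 0.997, 0.001]
force: [0.9, -0.5, 1.6]
grip_width: 0.701
gripper_force: 0.0
```

{"fn": "servo_tool", "kwargs": {
  "targets": [0.35,-0.3,0,0,0,0,-0.4,0.35,-0.3,0,0,0,0,-0.4,0.35,-0.3,0,0,0,0,-0.4,0.35,-0.3,0,0,0,0,-0.4,0.35,-0.3,0,0,0,0,-0.4,0.35,-0.3,0,0,0,0,-0.4,0.35,-0.3,0,0,0,0,-0.4,0.35,-0.3,0,0,0,0,-0.4,0.35,-0.3,0,0,0,0,-0.4]
}}

```text
clock: 29.05
tool_pos: [0.4647, 0.0057, 0.1866]
orientation: [0.001, -0.078, 0.997, 0.0]
force: [0.3, -0.0, -0.8]
grip_width: 0.703
gripper_force: 0.0
```

```bash
python3 - <<'E'
from h import *
R=[];P=[]
for n in('scene','side'):
    i,K,T=snap(n,n+'17');u,v=proj(K,T,[.612,.18,.045]).astype(int)
    R.append(cv2.resize(i[v-30:v+30,u-40:u+40],(400,300),interpolation=2))
    m=cv2.inRange(cv2.cvtColor(i,cv2.COLOR_BGR2HSV),(0,150,70),(7,255,255));k=m*0;k[v-30:v+20,u-20:u+20]=255
    c=max(cv2.findContours(m&k,0,2)[0],key=cv2.contourArea);M=cv2.moments(c);P.append(ray(K,T,M['m10']/M['m00'],M['m01']/M['m00']))
    R.append(cv2.resize(i[150:270,60:220] if n=='scene' else i[160:310,240:440],(400,300)))
print(tri(*P));cv2.imwrite('pics/fin.png',np.vstack([np.hstack(R[:2]),np.hstack(R[2:])]))
E
```

```text
Traceback (most recent call last):
ZeroDivisionError: float division by zero
```

```bash
python3 - <<'E'
from h import *
R=[]
for n in('scene','side'):
    i,K,T=snap(n,n+'18');u,v=proj(K,T,[.612,.18,.045]).astype(int)
    R.append(cv2.resize(i[v-30:v+30,u-40:u+40],(400,300),interpolation=2))
    R.append(cv2.resize(i[110:230,100:260] if n=='scene' else i[160:310,240:440],(400,300)))
    for z in(.012,.072,.084): print(n,z,proj(K,T,[.612,.18,z]).round(1))
cv2.imwrite('pics/fin.png',np.vstack([np.hstack(R[:2]),np.hstack(R[2:])]))
E
```

```text
scene 0.012 [313.7 242.1]
scene 0.072 [316.7 228.2]
scene 0.084 [317.3 225.3]
side 0.012 [218.6 161. ]
side 0.072 [217.9 147.7]
side 0.084 [217.8 145. ]
```

View pics/fin.png

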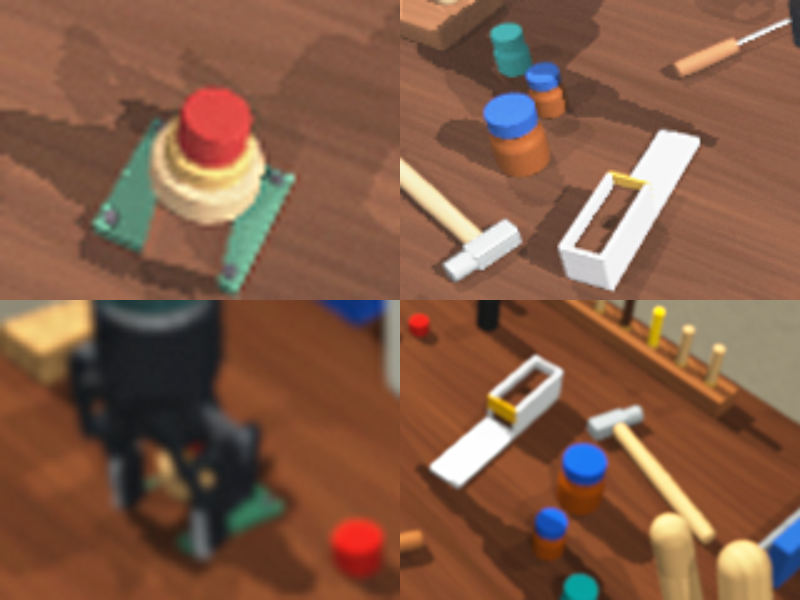

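The finial sits on the spacer, at about (318,229) against an expected (317,228). The two remaining bars are in the chute and the jars stand untouched, so I'm handing in.

```bash
python3 -c "
from h import *
print(env.finish_job())"
```

```text
the job is handed in; nothing more can be done
None
```

The job is handed in at about 29 s: foot, collar, spacer and finial are stacked on the pin in that order, the other two bars are in the chute and the oil jar stands untouched; the spacer took a second grasp, and no verdict was returned.

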